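# Load the bracket case, shut its lid and clamp it

### The arm

A 6-joint arm with a two-finger parallel gripper is mounted at the origin on the work surface. World frame = base frame: x ahead of the robot, y to its left, z up, the work surface at z = 0. Lengths are in m, angles in rad, forces in N, time in s.
With the tool pointing down it reaches from about 0.3 to 1 m from the base axis. Payload 5.1 kg.
Tool frame: the origin (TCP) lies midway between the tips of the shut fingers; the grasp point (between the pads) lies 19 mm behind it; z points along the fingers, y is the line along which they close (so a half turn about z gives the same grasp; the last joint's range is limited). The gripper opens to 95 mm and grips with 3 to 60 N. Pads are 20 mm wide; open, the fingers measure 119 mm over their backs; the gripper's body (75 mm by 180 mm) begins 59 mm behind the grasp point.
Start: joints at [1.145, 0.124, 1.65, -0, 1.367, -0.083], TCP at [0.219, 0.612, 0.215] pointing down, gripper open.
Joint ranges: [-2.61, 2.61], [-1.02, 2.33], [0.03, 2.71], [-1.35, 4.49], [0.32, 2.68], [-2.91, 2.91]. Speed limits (rad/s): [2.57, 2.57, 3.14, 3.14, 3.14, 3.14].

### API

Orientations are given as a unit quaternion [w, x, y, z].
In Python, from bench import robot gives the robot as it stands.
- The arm moves only by the tool play_rows, never from a script. Its argument "steps" is a list of rows, each a list of 4 numbers: the shift along the tool's x, y, z in m, then the turn about the tool's z in rad. In form: [[dx, dy, dz, turn], ...]. A call has 1 to 20 rows; each row is the pose to reach, as a shift and turn from the pose commanded when the call began, along the tool's axes at that moment; what a row does not reach only later rows make up. A row lasts 1/8 s, in which the tool goes at most 62.5 mm and 10.7 degrees, less where a joint would pass 70% of its speed; a pose out of reach is approached as far as the arm can. A call with a gripper value outside its range is refused whole. "gripper" is the finger opening in m, from 0 to 0.0951, set as the call begins (left out, the last holds). The fingers move at their own pace and stop on an object; "newtons" is the grip in N (left out, the last holds). Time passes only in rows, so rows that repeat a pose let the fingers close. It gives the time, the measured TCP pose, the force, the opening and the grip force at its end, in the units of the state.
- robot.read_state(): the state, without advancing time (a new reading comes with each control period).
- robot.camera(name): name is "scene" or "top" or "wrist"; returns a dict with "frame" (480x640x3 uint8, red, green, blue), "K" (3x3 intrinsics, pixels), "rvec" (rotation vector, rad) and "tvec" (3), from world to camera coordinates, as OpenCV has them. Camera axes: x right, y down, z forward; pixel columns grow to the right and rows downward; lengths in m; the calibration is good to about 2 mm. A picture is of the moment at which its call begins. There is no depth.
- robot.job_done(): hands the job in; it is judged then, once.
The state is a dict: "time": time; "joint_positions": joint angles; "joint_vel": joint speeds; "tau": joint torques, N m; "ee_pos": TCP position; "tool_rot": TCP orientation; "ft_force": force on the tool from outside, world axes, zero at the start; "wrist_torque": the same for the moment, N m; "grip_width": finger opening in m; "gripper_force": force on a finger pad.
Only numpy, scipy, OpenCV 4.12 (cv2) and the standard library are available. Lean on these libraries where they do the work, as an engineer would, in place of code of your own. Each camera call takes 0.05 s, during which the arm holds its last target. There are 200 camera calls.

### The job

Lay the loose T-shaped bracket flat in the empty T-shaped compartment of the case, right down on the floor between its ribs, then swing the lid over onto its sprung seal. Then swing the hold-down lever over and press it down until its spindle clamps the lid fully flush and will go no further; a firm push is enough, do not force the lid or the lever, and leave the bracket already in the case and the other things on the bench where they are.

Things in the scene. Friction and masses are not known exactly. Their poses are not given: they have to be found in the camera images.
- case: Low grey open case fixed to the bench: 150 mm (x) x 220 mm (y) x 32 mm high, walls and floor 6 mm. Origin: centre of its underside, z up. -x faces the robot; the lid is hinged on the +x rim; the lever's bracket stands at the -y end (to y = -168 mm). Two equal T-shaped compartments lie along x at y = +45 (empty) and -45 mm (filled). Two sprung pins at the -x corners stand 6 mm above the rim.
- pocket_empty (a point): Centre of the empty compartment's floor, axes as the case, 6 mm above the bench. A seated bracket has its origin here, its head towards -x (turned by pi against the case). Black ribs 7 mm high stand round the compartment's two ends only (2 mm of play; the head fits only at -x); none from x = -33 to +27 mm, where fingers have room.
- bracket: The loose flat steel T bracket, 180 g: stem 110 mm long and 28 mm wide, crossbar head 24 mm long and 46 mm wide at its +x end, 8 mm thick throughout. Origin: centre of the underside, half-way along the length; x along the stem towards the head, z up. It starts flat on the bench, to the left or the right of the case.
- bracket_head (a point): Centre of the crossbar head of the loose bracket: 43 mm from its origin along +x, 4 mm above its underside.
- bracket_loaded: An identical bracket already in the other compartment (y = -45 mm); leave it there.
- lid (a joint): Lid angle in rad: 0 = shut flush, grows as it opens; starts 1.6 to 1.9, leaning away from the robot. Grey plate 158 mm (hinge to free edge) x 220 x 6 mm, 0.3 kg; stiff hinge, may sink below 0.8. Two 15 mm deep bars beneath end 2 mm above seated brackets. On the sprung pins it stands about 0.04 open; only the lever holds it flush. It cannot shut under a lowered lever.
- lid_hinge (a point): Middle of the lid's hinge axis, which runs along the case's y: 75 mm from the case's centre along its +x, 32 mm up (level with the rim and the underside of the shut lid). It belongs to the lid and turns with it.
- lid_edge (a point): Middle of the lid's free edge, upper face (158 mm from the hinge).
- lever (a joint): Lever angle in rad: 0 = level across the lid along the case's +y, grows as it swings up and out; starts 2.0 to 2.3, leaning to the case's -y. Steel bar 125 long, 16 wide, 12 mm thick, black grip 22 wide, 15 thick on the last 45 mm. A rubber-tipped spindle through it 60 mm from the hinge is set differently each time: it meets the shut lid anywhere from 0.02 to 0.27 rad. Stays where left (0.8 N m).
- lever_hinge (a point): Middle of the lever's hinge axis, which runs along the case's x: 150 mm from the case's centre along its -y, 50 mm up; on the bar's centre line.
- lever_end (a point): Middle of the lever's free end, on the upper face (125 mm from the hinge, 8 mm above the bar's centre line).
- meter: Bystander: brass water meter body with a blue ring, 76 mm across, 71 mm high, with a 26 mm pipe stub 110 mm long along its x at 22 mm height; 0.7 kg. Origin: centre of the underside.
- jar: Bystander: clear jar, 56 mm across, 65 mm high. Origin: centre of the underside.
- wrench: Bystander: steel wrench, 220 mm long, lying along its x.
- screwdriver: Bystander: screwdriver with a red handle, lying along its x.
- spray0: Bystander: white spray bottle with a red head, 68 mm across, 190 mm high.
- spray1: Bystander: a second spray bottle, alike.
Things that resemble listed ones, but are neither listed nor needed, are in the scene too. Leave any brown look-alike of the bracket alone.

How it is judged:
On the way, in this order (a step that is already met when the one before it is completed fails the run):
1. the bracket lies flat on the floor of the empty compartment, head end to head end, released (x of bracket_head in the frame of pocket_empty between -0.047 and -0.039 m and y of bracket_head in the frame of pocket_empty between -0.004 and 0.004 m and z of bracket in the frame of pocket_empty below 0.002 m and angle between bracket's own z axis and vertical below 0.04 rad and contact force between the fingers and bracket below 0.1 N), for 0.2 s.
2. the lid is swung over onto its seal (open by less than 0.1 rad), with the lever still up (over 0.8 rad) (value of joint lid below 0.1 rad and value of joint lever above 0.8 rad), for 0.2 s.
At the end, for the whole second after the job is handed in: Bracket flat in the compartment that was empty (head within 4 mm of its place, underside less than 2 mm above the floor, tilt under 0.04 rad), lid flush (under 0.013 rad), lever down (under 0.35 rad) and clamping the lid (over 3 N), all at rest (x of bracket_head in the frame of pocket_empty between -0.047 and -0.039 m and y of bracket_head in the frame of pocket_empty between -0.004 and 0.004 m and z of bracket in the frame of pocket_empty below 0.002 m and angle between bracket's own z axis and vertical below 0.04 rad and value of joint lid below 0.013 rad and value of joint lever below 0.35 rad and velocity of joint lid below 0.05 rad/s and contact force between lever and lid above 3 N); the robot touches nothing.
It fails at once if the lid or the lever is forced: more than 40 N on it from the robot (contact force between any of the arm, the fingers and lid above 40 N or contact force between any of the arm, the fingers and lever above 40 N).
It fails at once if the bracket already in the case is shifted by more than 10 mm (distance of bracket_loaded from where it was at the start of the episode above 0.01 m).
It fails at once if the water meter, jar, wrench, screwdriver or a spray bottle is shifted by more than 30 mm (distance of any of meter, jar, wrench, screwdriver, spray0, spray1 from where it was at the start of the episode above 0.03 m).
It also fails if it takes over 72 s, if anything falls off the work surface, if the arm or the gripper's body presses on something with over 40 N, if the wrist force passes 120 N, or if a joint passes its speed limit or range.

## Working session

There is one attempt and no reset: what is moved stays moved. The work goes in short steps, Python scripts to look and compute and a tool call to move; the robot and the scene stay as the last step left them, time stands still between calls to the robot, and variables do not carry over. Pictures are saved under pics/ and viewed, at most 12 in all, crops included, and the job is handed in when it is done.

Besides the shell and the picture viewer there is one more tool, called after "Emit:" in YAML: its name, and indented under it one key for each argument. play_rows: Moves the arm, as the interface text tells. Its arguments: {"type":"object","properties":{"steps":{"type":"array","items":{"type":"array","items":{"type":"number"}}},"gripper":{"type":"number"},"newtons":{"type":"number"}},"required":["steps"]}

```bash
mkdir -p pics
cat > h.py <<'E'
import numpy as np, cv2
from bench import robot
def cam(n):
    c=robot.camera(n); c['R']=cv2.Rodrigues(np.array(c['rvec'],float))[0]; c['t']=np.array(c['tvec'],float).ravel(); c['K']=np.array(c['K'],float); return c
def save(c,f): cv2.imwrite('pics/'+f,c['frame'][:,:,::-1])
def ray(c,p):
    d=c['R'].T@np.linalg.inv(c['K'])@np.array([p[0],p[1],1.]); return -c['R'].T@c['t'],d
def onz(c,p,z):
    o,d=ray(c,p); return o+d*(z-o[2])/d[2]
def proj(c,P): return cv2.projectPoints(np.array(P,float).reshape(-1,3),np.array(c['rvec'],float),c['t'],c['K'],None)[0].reshape(-1,2)
E
python3 - <<'E'
from h import *
for n in('top','scene'):
    c=cam(n); save(c,n+'0.png'); print(n,c['K'].tolist(),(-c['R'].T@c['t']).round(3),c['R'].round(3).tolist())
s=robot.read_state(); print(s)
E
```

```text
top [[502.5375206311678, 0.0, 323.3266803434002], [0.0, 502.5375206311678, 237.4260730087282], [0.0, 0.0, 1.0]] [0.381 0.008 1.239] [[0.001, -1.0, -0.019], [-0.996, 0.001, -0.094], [0.094, 0.019, -0.995]]
scene [[457.86238837129827, 0.0, 315.54360835310365], [0.0, 457.86238837129827, 237.11858116088763], [0.0, 0.0, 1.0]] [ 1.025 -0.194  1.037] [[0.365, 0.931, 0.014], [0.803, -0.308, -0.511], [-0.471, 0.197, -0.86]]
{'time': 0.1, 'joint_positions': array([ 1.14538181e+00,  1.24442399e-01,  1.65153276e+00, -3.74424815e-05,
        1.36755828e+00, -8.26066085e-02]), 'joint_vel': array([ 0.00028703, -0.00037254, -0.00421964, -0.00072808,  0.00283083,
       -0.00103968]), 'tau': array([ 3.06520797e-04, -4.18882012e+01, -3.61096251e+01,  7.76181067e-02,
        4.61530709e-02, -7.61041474e-05]), 'ee_pos': array([0.2182802 , 0.6116178 , 0.21351114]), 'tool_rot': array([-2.26103987e-04,  1.70562075e-01,  9.85346455e-01, -9.43862224e-04]), 'ft_force': array([-1.22184241,  0.49453142, -0.4072663 ]), 'wrist_torque': array([ 0.00152906,  0.01409041, -0.0438369 ]), 'gripper_force': 0.0, 'grip_width': 0.09540605215868064}
```

View pics/top0.png

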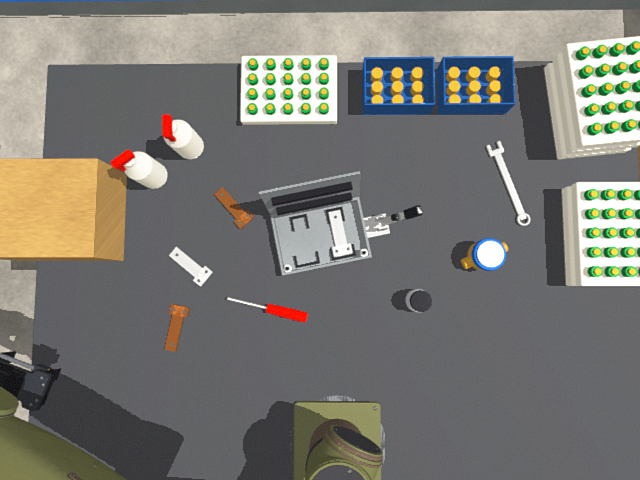

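View pics/scene0.png

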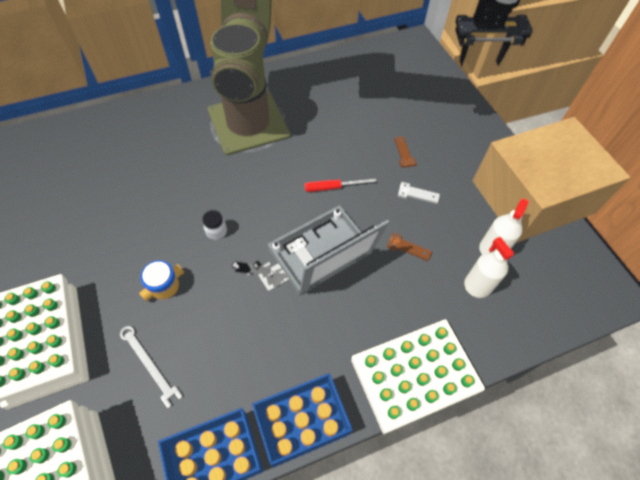

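The top view shows the white bracket at about (190,266) with its head at (204,275), the case around (320,238), and the lever pointing right to (420,211). The wrench, meter, jar and screwdriver are clear of the path. Next I measure.

Run:
```python
from h import *
c=cam('top'); f=c['frame']
cv2.imwrite('pics/crop1.png',cv2.resize(f[170:320,240:440],(800,600),interpolation=cv2.INTER_CUBIC)[:,:,::-1])
g=f.min(2); m=(g>150).astype(np.uint8)
m[:, :150]=0; m[:240]=0; m[290:]=0; m[:,225:]=0
cs=max(cv2.findContours(m,0,1)[0],key=cv2.contourArea)
P=np.array([onz(c,p,0.008)[:2] for p in cs[:,0].astype(float)],np.float32)
r=cv2.minAreaRect(P); print('rect',r,cv2.boxPoints(r).round(4).tolist())
ys,xs=np.nonzero(m); Q=np.array([onz(c,p,0.008)[:2] for p in zip(xs,ys)]); print('centroid',Q.mean(0))
```

```text
rect ((0.4323953092098236, 0.35976213216781616), (0.11301940679550171, 0.04639096558094025), 45.981529235839844) [[0.3763999938964844, 0.3352000117301941], [0.4097999930381775, 0.30300000309944153], [0.48829999566078186, 0.38429999351501465], [0.45500001311302185, 0.4165000021457672]]
centroid [0.42656446 0.35835764]
```

View pics/crop1.png

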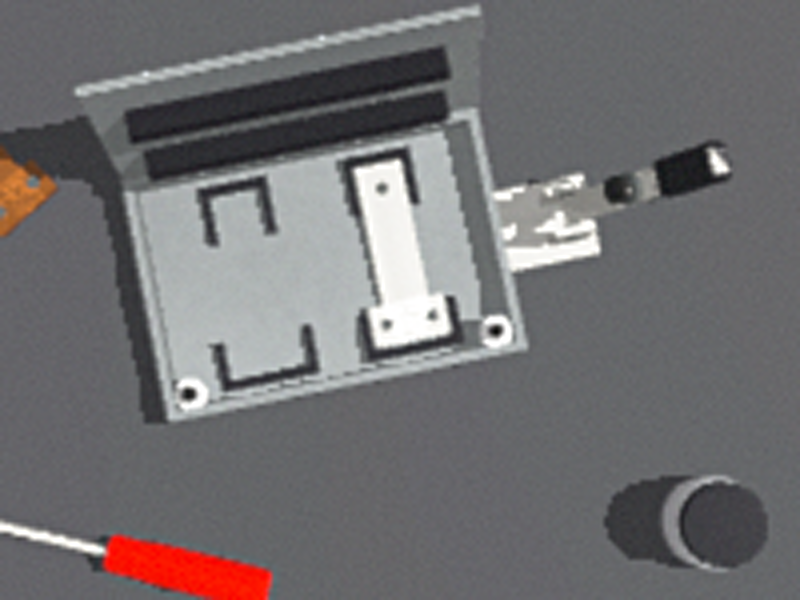

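The crop shows the case's rim corners at about (168,418), (527,347) and (475,108). The empty ribs' outer corners are near (225,388), (318,370), (200,190) and (268,180). The loaded bracket's head is at (408,320) and its tail end at (378,165).

Run:
```python
from h import *
c=cam('top')
F=lambda p:(240+p[0]/4-.4,170+p[1]/4-.4)
W=lambda p,z:onz(c,F(p),z)[:2]
def fit(A,B):
    A=np.array(A);B=np.array(B);a=A@[1,1j];b=B@[1,1j]
    k=np.sum((b-b.mean())*np.conj(a-a.mean())); k/=abs(k); t=b.mean()-k*a.mean()
    print('yaw',np.degrees(np.angle(k)),'t',t,'res',np.abs(k*a+t-b).round(4)); return k,t
img=[((168,418),.032),((527,347),.032),((475,108),.032),((190,394),.038),((496,331),.038)]
mod=[(-.075,.11),(-.075,-.11),(.075,-.11)]
k,t=fit(mod,[W(*i) for i in img[:3]])
inv=lambda w:((w@[1,1j]-t)/k)
print('pins',[inv(W(*i)).round(4) for i in img[3:]])
print('loaded head, tail', inv(W((410,320),.014)).round(4), inv(W((378,160),.014)).round(4))
e=t+k*.045j; print('empty pocket',e,'hinge',t+k*.075,'leverhinge',t-.15j*k)
```

```text
yaw 11.260547561624811 t (0.5006127871678646+0.03904435484530608j) res [0.0011 0.0006 0.0016]
pins [np.complex128(-0.063+0.0931j), np.complex128(-0.0618-0.0936j)]
loaded head, tail (-0.0437-0.0453j) (0.0568-0.0455j)
empty pocket (0.491825597965833+0.08317807558045029j) hinge (0.5741689883931049+0.053689670182025445j) leverhinge (0.5299034178413033-0.10806804760517463j)
```

```bash
cat >> h.py <<'E'
from scipy.spatial.transform import Rotation as Ro
CASE=(0.5006,0.0390,11.26)
def case(x,y):
    a=np.radians(CASE[2]); return np.array(CASE[:2])+[x*np.cos(a)-y*np.sin(a),x*np.sin(a)+y*np.cos(a)]
def go(x,y,z,ang=None):
    s=robot.read_state(); q=s['tool_rot']; R=Ro.from_quat([q[1],q[2],q[3],q[0]]).as_matrix()
    d=R.T@(np.array([x,y,z])-s['ee_pos']); cur=np.degrees(np.arctan2(R[1,1],R[0,1]))
    t=0 if ang is None else -((ang-cur+90)%180-90)
    print('rows',d.round(4),'turn',round(np.radians(t),4),'| cur yaw',round(cur,2),'pos',s['ee_pos'].round(4),'F',s['ft_force'].round(1),'t',s['time'])
E
python3 -c "
from h import *
go(.4289,.3562,.20,136)"
```

```text
rows [-0.2842 -0.17    0.0141] turn -1.1456 | cur yaw 70.36 pos [0.2183 0.6118 0.2139] F [-0.1  1.   0.3] t 0.2
```

Emit:
play_rows:
  steps:
    - [-0.04, -0.024, 0.002, -0.16]
    - [-0.08, -0.048, 0.004, -0.33]
    - [-0.12, -0.072, 0.006, -0.5]
    - [-0.16, -0.096, 0.008, -0.66]
    - [-0.2, -0.12, 0.01, -0.82]
    - [-0.24, -0.144, 0.012, -0.99]
    - [-0.284, -0.17, 0.014, -1.146]
    - [-0.284, -0.17, 0.014, -1.146]
    - [-0.284, -0.17, 0.014, -1.146]
  gripper: 0.06

```text
time: 1.32
ee_pos: [0.4286, 0.3567, 0.2005]
tool_rot: [-0.0, -0.39, 0.921, 0.0]
ft_force: [0.3, 0.6, 0.3]
grip_width: 0.0599
gripper_force: 0.0
```

Run:
```python
from h import *
c=cam('wrist'); save(c,'w1.png')
f=c['frame']; m=((f.min(2)>140)&(f.max(2)-f.min(2)<40)).astype(np.uint8)
for k in sorted(cv2.findContours(m,0,1)[0],key=cv2.contourArea)[-3:]:
    P=np.array([onz(c,p,0.008)[:2] for p in k[:,0].astype(float)],np.float32)
    r=cv2.minAreaRect(P); print(cv2.contourArea(k),k.mean((0,1)),r,P.mean(0))
go(.4289,.3562,.20,136)
```

```text
3633.0 [324.4025974  218.04220779] ((0.42895591259002686, 0.36446744203567505), (0.11176551133394241, 0.04744386300444603), 51.23661804199219) [0.42501637 0.3593581 ]
5596.0 [323.00696864 355.64808362] ((0.532301664352417, 0.46670281887054443), (0.02587565965950489, 0.29830196499824524), 45.923038482666016) [0.53147304 0.46775982]
14532.5 [72.38841567 51.37478705] ((0.4910396933555603, 0.0844096690416336), (0.15451380610466003, 0.10628969967365265), 11.524504661560059) [0.4816984  0.09758988]
rows [ 0.0003 -0.0011  0.0006] turn 0.0001 | cur yaw 136.01 pos [0.4283 0.3571 0.2006] F [-0.6  0.   0.1] t 1.375
```

View pics/w1.png

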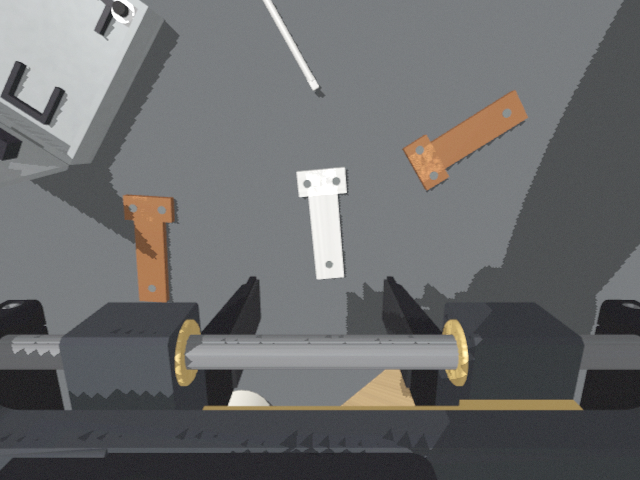

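The wrist view shows the bracket with its head at (322,181) and tail at (330,277), between the two brown look-alikes. I use PCA (a T is symmetric) for the axis.

```bash
cat >> h.py <<'E'
def bracket(c,seed,z,th=140):
    f=c['frame']; m=((f.min(2)>th)&(f.max(2).astype(int)-f.min(2)<40)).astype(np.uint8)
    ks=[k for k in cv2.findContours(m,0,1)[0] if cv2.pointPolygonTest(k,seed,False)>=0]
    mm=np.zeros_like(m); cv2.drawContours(mm,ks,-1,1,-1)
    ys,xs=np.nonzero(mm); o,_=ray(c,(0,0))
    P=np.array([onz(c,p,z)[:2] for p in zip(xs,ys)])
    com=P.mean(0); w,v=np.linalg.eigh(np.cov((P-com).T)); ax=v[:,1]; u=(P-com)@ax
    if np.mean(u**3)>0: pass
    # head end is nearer the centroid
    if u.max()>-u.min(): ax=-ax; u=-u
    mid=com+ax*(np.percentile(u,99.7)+np.percentile(u,.3))/2
    wd=(P-com)@[-ax[1],ax[0]]
    print('origin',mid.round(4),'com',com.round(4),'com-5.3',(com-ax*.0053).round(4),'ang',np.degrees(np.arctan2(ax[1],ax[0])).round(2),'len',(u.max()-u.min()).round(4),'wid',np.ptp(wd).round(4),len(P))
E
python3 - <<'E'
from h import *
bracket(cam('wrist'),(324,190),.008); bracket(cam('top'),(200,272),.008)
E
```

```text
origin [0.429  0.3643] com [0.4243 0.3585] com-5.3 [0.4276 0.3626] ang -128.87 len 0.1118 wid 0.0474 3788
origin [0.4223 0.3532] com [0.4193 0.3494] com-5.3 [0.4227 0.3536] ang -128.78 len 0.0892 wid 0.0476 519
```

```bash
python3 -c "
from h import *
go(.4248,.359,.004,141.1)"
```

```text
rows [0.0012 0.0034 0.1966] turn -0.0875 | cur yaw 136.09 pos [0.4281 0.3575 0.2006] F [ 0.4  0.3 -0.5] t 1.475
```

Emit:
play_rows:
  steps:
    - [0.001, 0.003, 0.03, -0.08]
    - [0.001, 0.0035, 0.075, -0.0875]
    - [0.001, 0.0035, 0.12, -0.0875]
    - [0.001, 0.0035, 0.16, -0.0875]
    - [0.001, 0.0035, 0.18, -0.0875]
    - [0.001, 0.0035, 0.19, -0.0875]
    - [0.001, 0.0035, 0.196, -0.0875]
    - [0.001, 0.0035, 0.196, -0.0875]

```text
time: 2.48
ee_pos: [0.4262, 0.3588, 0.0056]
tool_rot: [0.001, -0.431, 0.902, 0.0]
ft_force: [0.0, 0.4, 0.7]
grip_width: 0.06
gripper_force: 0.0
```

Emit:
play_rows:
  steps:
    - [0, 0, 0, 0]
    - [0, 0, 0, 0]
    - [0, 0, 0, 0]
    - [0, 0, 0, 0]
    - [0, 0, 0, 0]
  gripper: 0.015
  newtons: 40

```text
time: 3.1
ee_pos: [0.4257, 0.3584, 0.0049]
tool_rot: [0.0, -0.431, 0.902, 0.0]
ft_force: [-1.0, -1.1, 1.6]
grip_width: 0.0271
gripper_force: 40.0
```

Emit:
play_rows:
  steps:
    - [0, 0, -0.02, 0]
    - [0, 0, -0.06, 0]
    - [0, 0, -0.1, 0]
    - [0, 0, -0.1, 0]

```text
time: 3.6
ee_pos: [0.4283, 0.3602, 0.11]
tool_rot: [0.005, -0.431, 0.902, 0.001]
ft_force: [-0.3, -0.0, -1.6]
grip_width: 0.0269
gripper_force: 40.0
```

Run:
```python
from h import *
c=cam('wrist'); save(c,'w2.png'); s=robot.read_state()
print(s['grip_width'],s['gripper_force'])
bracket(c,(324,210),s['ee_pos'][2]+.004)
p=case(-.005,.045); go(p[0],p[1],.09,101.26)
```

```text
0.027135923884397006 39.999446868896484
origin [0.4183 0.3489] com [0.4145 0.3441] com-5.3 [0.4178 0.3483] ang -128.76 len 0.0681 wid 0.0472 10222
rows [ 0.1775 -0.2209  0.0166] turn 0.6942 | cur yaw 141.03 pos [0.4267 0.3591 0.1071] F [-0.6 -0.1 -1.7] t 3.65
```

View pics/w2.png

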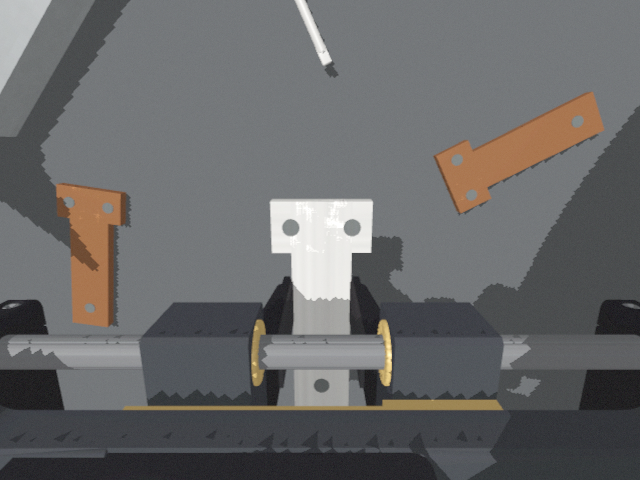

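The wrist view shows the bracket gripped squarely. Its head spans (271..372, 199..252) with the centre near (321.5,225.5).

Run:
```python
from h import *
c=cam('wrist'); s=robot.read_state(); f=c['frame']
m=((f.min(2)>140)&(f.max(2).astype(int)-f.min(2)<40)).astype(np.uint8)
col=m[:, 280:287].mean(1); r=np.nonzero(col[150:300]>.5)[0]+150
row=m[215:245].mean(0); q=np.nonzero(row[230:410]>.5)[0]+230
print('rows',r.min(),r.max()+1,'cols',q.min(),q.max()+1)
h=onz(c,((q.min()+q.max())/2,(r.min()+r.max())/2),s['ee_pos'][2]+.0031)[:2]
Rq=Ro.from_quat(s['tool_rot'][[1,2,3,0]]).as_matrix()
d=Rq.T@np.append(h-s['ee_pos'][:2],0); print('head in tool',d.round(4), s['ee_pos'])
# pocket head target case (-.043,.045)
for sgn in(1,):
    e=case(-.043,.045); a=np.radians(101.26); ty=np.array([np.cos(a),np.sin(a)]); tx=np.array([np.cos(a+np.pi/2),np.sin(a+np.pi/2)])
    p=e-tx*d[0]-ty*d[1]; print('tx',tx,'TCP target',p.round(4)); go(p[0],p[1],.09,101.26)
```

```text
rows 199 254 cols 270 372
head in tool [ 0.0347  0.     -0.    ] [0.42552948 0.35822015 0.10493733]
tx [-0.98075122 -0.1952615 ] TCP target [0.4837 0.0815]
rows [ 0.1786 -0.2193  0.0149] turn 0.6942 | cur yaw 141.03 pos [0.4255 0.3582 0.1049] F [ 0.4 -0.1 -1.6] t 3.7
```

Emit:
play_rows:
  steps:
    - [0.022, -0.027, 0, 0.08]
    - [0.045, -0.055, 0, 0.17]
    - [0.067, -0.082, 0, 0.26]
    - [0.09, -0.11, 0, 0.35]
    - [0.112, -0.137, 0, 0.44]
    - [0.135, -0.165, 0, 0.53]
    - [0.157, -0.192, 0.008, 0.62]
    - [0.1786, -0.2193, 0.015, 0.694]
    - [0.1786, -0.2193, 0.015, 0.694]
    - [0.1786, -0.2193, 0.015, 0.694]
    - [0.1786, -0.2193, 0.015, 0.694]

```text
time: 5.08
ee_pos: [0.4834, 0.0824, 0.0893]
tool_rot: [-0.0, -0.099, 0.995, 0.0]
ft_force: [0.3, 0.9, -0.8]
grip_width: 0.0273
gripper_force: 40.0
```

Run:
```python
from h import *
c=cam('wrist'); save(c,'w3.png')
go(.4837,.0815,.09,101.26)
# predictions of rib/rim/pin/loaded-head locations
pts=[(-.075,.11,.032),(-.075,-.11,.032),(-.055,-.068,.014),(-.055,-.022,.014),(-.031,-.068,.014),(-.031,-.022,.014)]
print(proj(c,[list(case(a,b))+[z] for a,b,z in pts]).round(1).tolist())
```

```text
rows [ 0.     -0.0009 -0.0005] turn 0.0018 | cur yaw 101.36 pos [0.4835 0.0824 0.0895] F [ 0.8 -0.1 -1.6] t 5.125
[[428.2, 155.7], [56.1, 154.8], [145.1, 185.6], [215.7, 185.8], [149.4, 221.8], [218.3, 221.9]]
```

View pics/w3.png

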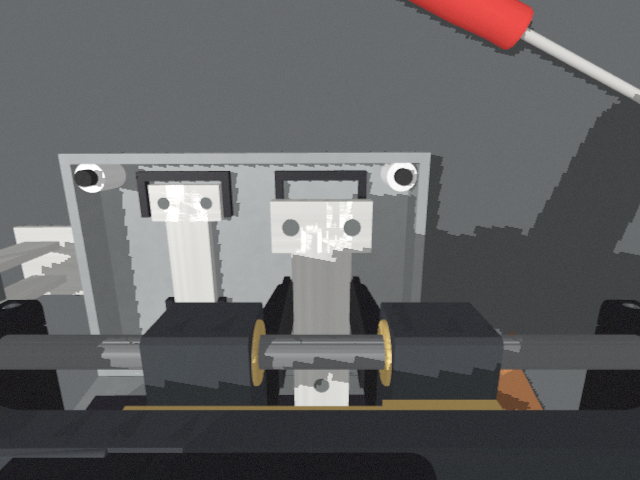

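The wrist view shows the rim corners at (60,154) and (430,153), the loaded head at (150..222, 183..221) and the empty head rib at (275..367, 171..200). All are a few pixels off prediction, so I refine the case pose from this view.

Run:
```python
from h import *
c=cam('wrist'); s=robot.read_state(); g=c['frame'].max(2).astype(int)
m=g<75
for r in range(168,184,1):
    x=np.nonzero(m[r,255:385])[0]+255; y=np.nonzero(m[r,125:245])[0]+125
    print(r,(x.min(),x.max()+1,len(x)) if len(x) else None,(y.min(),y.max()+1,len(y)) if len(y) else None)
def w(p,z):
    a=np.radians(CASE[2]); d=onz(c,p,z)[:2]-np.array(CASE[:2]); return (np.array([[np.cos(a),np.sin(a)],[-np.sin(a),np.cos(a)]])@d).round(4)
G=g[100:200]
for x in (110,250,380): print('rim',x,g[148:172,x].tolist())
for p in [(60,154),(430,153.5)]: print(w(p,.032))
print(w((275.5,173),.013),w((366.5,173),.013),w((138,175),.013),w((231,175),.013))
print(g[160:182,320].tolist(), g[164:186,187].tolist())
```

```text
168 None None
169 None None
170 (np.int64(327), np.int64(361), 14) None
171 (np.int64(275), np.int64(366), 91) (np.int64(139), np.int64(230), 91)
172 (np.int64(275), np.int64(366), 91) (np.int64(204), np.int64(231), 14)
173 (np.int64(275), np.int64(366), 91) (np.int64(194), np.int64(231), 14)
174 (np.int64(275), np.int64(366), 91) (np.int64(202), np.int64(231), 14)
175 (np.int64(275), np.int64(366), 91) (np.int64(197), np.int64(231), 14)
176 (np.int64(275), np.int64(366), 91) (np.int64(136), np.int64(231), 15)
177 (np.int64(275), np.int64(366), 91) (np.int64(137), np.int64(231), 11)
178 (np.int64(275), np.int64(366), 91) (np.int64(137), np.int64(231), 17)
179 (np.int64(276), np.int64(366), 47) (np.int64(137), np.int64(231), 15)
180 (np.int64(276), np.int64(366), 14) (np.int64(222), np.int64(231), 9)
181 (np.int64(276), np.int64(366), 14) (np.int64(144), np.int64(231), 12)
182 (np.int64(276), np.int64(366), 14) (np.int64(144), np.int64(231), 14)
183 (np.int64(276), np.int64(366), 14) (np.int64(144), np.int64(231), 13)
rim 110 [108, 110, 113, 106, 106, 160, 187, 189, 188, 185, 188, 188, 186, 186, 186, 181, 158, 159, 159, 158, 157, 160, 159, 163]
rim 250 [109, 111, 108, 111, 134, 183, 183, 183, 180, 182, 182, 180, 182, 181, 177, 148, 121, 129, 167, 186, 185, 184, 185, 186]
rim 380 [111, 109, 110, 120, 155, 178, 178, 179, 179, 180, 179, 178, 180, 178, 171, 121, 131, 167, 181, 179, 182, 184, 186, 193]
[-0.0752 -0.1078]
[-0.0761  0.111 ]
[-0.063  0.017] [-0.0632  0.0761] [-0.0615 -0.0724] [-0.0617 -0.0119]
[177, 177, 171, 134, 134, 168, 182, 185, 183, 173, 81, 61, 65, 66, 63, 65, 65, 61, 65, 71, 120, 181] [121, 140, 189, 188, 188, 187, 163, 58, 82, 80, 79, 77, 78, 77, 79, 79, 118, 183, 183, 173, 193, 255]
```

Run:
```python
from h import *
c=cam('wrist'); s=robot.read_state(); g=c['frame'].max(2).astype(int)
def w(p,z):
    a=np.radians(CASE[2]); d=onz(c,p,z)[:2]-np.array(CASE[:2]); return (np.array([[np.cos(a),np.sin(a)],[-np.sin(a),np.cos(a)]])@d).round(4)
print('rim front',w((110,152.6),.032),w((250,152.2),.032),w((380,151.6),.032))
print('rib outer top',w((320,170),.013),w((187,170.8),.013),'rib inner base',w((320,179.9),.006),w((187,180.2),.006))
print('loaded head front',w((187,183.7),.014),'back',w((155,221),.014))
for r in (190,194): print('arms row',r,g[r,268:292].tolist(),g[r,350:374].tolist())
for r in (192,197): print('loaded arms',g[r,138:156].tolist(),g[r,216:236].tolist())
print('loaded back',g[214:226,155].tolist())
print('head now',w((321,226),s['ee_pos'][2]+.0031), 'axis', w((321,199),s['ee_pos'][2]+.0031))
```

```text
rim front [-0.076  -0.0783] [-0.0764  0.0045] [-0.077   0.0813]
rib outer top [-0.0649  0.0458] [-0.0642 -0.0404] rib inner base [-0.0579  0.0458] [-0.0575 -0.0434]
loaded head front [-0.056  -0.0408] back [-0.0311 -0.0645]
arms row 190 [180, 179, 179, 182, 183, 182, 175, 135, 68, 67, 67, 66, 68, 67, 57, 73, 104, 120, 118, 119, 118, 151, 181, 183] [182, 183, 182, 182, 181, 181, 183, 157, 74, 58, 59, 58, 58, 63, 58, 62, 91, 118, 119, 120, 153, 181, 180, 181]
arms row 194 [180, 179, 180, 182, 180, 181, 173, 133, 61, 64, 68, 66, 67, 67, 59, 64, 100, 117, 119, 118, 152, 180, 180, 181] [181, 182, 182, 181, 182, 179, 157, 102, 59, 54, 62, 63, 62, 61, 61, 53, 86, 119, 118, 124, 120, 120, 118, 122]
loaded arms [157, 75, 77, 78, 77, 80, 76, 72, 50, 31, 117, 203, 236, 236, 236, 235, 235, 235] [229, 229, 221, 189, 133, 125, 91, 72, 70, 72, 72, 73, 66, 57, 38, 54, 95, 118, 115, 119]
loaded arms [168, 116, 77, 76, 76, 72, 75, 78, 63, 38, 39, 177, 227, 230, 230, 229, 230, 231] [226, 225, 226, 203, 136, 136, 113, 70, 71, 70, 68, 69, 73, 64, 47, 37, 82, 118, 117, 116]
loaded back [230, 229, 230, 230, 231, 233, 225, 182, 179, 181, 181, 180]
head now [-0.0453  0.0465] axis [-0.0577  0.0464]
```

Emit:
play_rows:
  steps:
    - [-0.001, -0.0005, 0.02, -0.004]
    - [-0.001, -0.0005, 0.04, -0.004]
    - [-0.001, -0.0005, 0.055, -0.004]
    - [-0.001, -0.0005, 0.062, -0.004]
    - [-0.001, -0.0005, 0.062, -0.004]
    - [-0.001, -0.0005, 0.062, -0.004]
    - [-0.001, -0.0005, 0.062, -0.004]

```text
time: 6.1
ee_pos: [0.4855, 0.0813, 0.0285]
tool_rot: [0.001, -0.1, 0.995, -0.0]
ft_force: [0.1, -0.8, -1.4]
grip_width: 0.0275
gripper_force: 40.0
```

Run:
```python
from h import *
c=cam('wrist'); s=robot.read_state(); g=c['frame'].max(2).astype(int)
save(c,'w4.png'); im=c['frame'][140:290,220:420]; cv2.imwrite('pics/w4c.png',cv2.resize(im,(800,600),interpolation=cv2.INTER_NEAREST)[:,:,::-1])
print(s['ee_pos'],s['ft_force'],proj(c,[list(case(-.0013-.057,.0462+a))+[z] for a,z in((-.025,.013),(.025,.013),(-.025,.006),(.025,.006))]).round(1).tolist())
```

```text
[0.48545161 0.08124606 0.02833919] [-0.9562587   0.09582452 -2.05252913] [[273.0, 188.7], [374.3, 189.2], [274.7, 187.0], [372.4, 187.5]]
```

View pics/w4c.png

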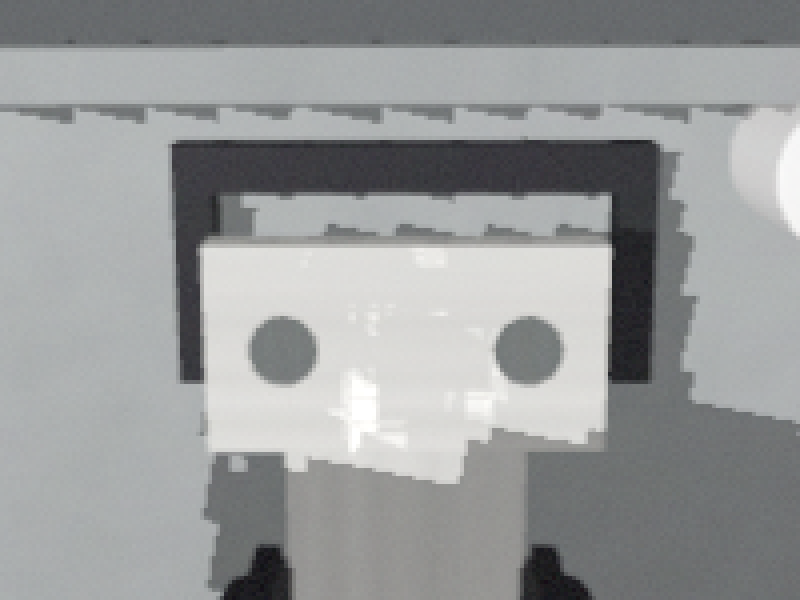

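The crop shows the head (201..612) sitting about 8 crop pixels left of the rib centre (414), so it needs about 1 mm of +y. Its front edge is at row 243, against the rib's inner edge at row 193.

Run:
```python
from h import *
c=cam('wrist'); s=robot.read_state()
def w(p,z):
    a=np.radians(CASE[2]); d=onz(c,(220+p[0]/4-.5,140+p[1]/4-.5),z)[:2]-np.array(CASE[:2]); return (np.array([[np.cos(a),np.sin(a)],[-np.sin(a),np.cos(a)]])@d).round(4)
zt=s['ee_pos'][2]+.0031
print('head front L/R',w((201,243),zt),w((612,243),zt),'back',w((208,450),zt),w((605,450),zt))
print('rib outer L/R',w((172,143),.013),w((658,143),.013),'inner front top/base',w((420,193),.013),w((420,193),.006),'arm inner',w((215,205),.013),w((612,205),.013),'rim',w((400,44),.032), 'arm end',w((190,382),.013))
print(s['ee_pos'])
```

```text
head front L/R [-0.0554  0.0219] [-0.0557  0.068 ] back [-0.0312  0.022 ] [-0.0315  0.0682]
rib outer L/R [-0.0649  0.0163] [-0.0652  0.0757] inner front top/base [-0.059   0.0466] [-0.0582  0.0467] arm inner [-0.0574  0.0213] [-0.0576  0.0704] rim [-0.0772  0.0441] arm end [-0.0349  0.0175]
[0.48531219 0.08121127 0.02820277]
```

Emit:
play_rows:
  steps:
    - [0.0013, 0.0009, 0, 0]
    - [0.0013, 0.0009, 0.003, 0]
    - [0.0013, 0.0009, 0.006, 0]
    - [0.0013, 0.0009, 0.01, 0]
    - [0.0013, 0.0009, 0.014, 0]
    - [0.0013, 0.0009, 0.0165, 0]
    - [0.0013, 0.0009, 0.0165, 0]
    - [0.0013, 0.0009, 0.0165, 0]

```text
time: 7.2
ee_pos: [0.4835, 0.0819, 0.0111]
tool_rot: [0.0, -0.1, 0.995, -0.0]
ft_force: [-0.8, 0.0, -1.0]
grip_width: 0.0269
gripper_force: 40.0
```

Emit:
play_rows:
  steps:
    - [0, 0, 0, 0]
    - [0, 0, 0, 0]
    - [0, 0, 0, 0]
  gripper: 0.045

```text
time: 7.58
ee_pos: [0.4837, 0.0819, 0.0114]
tool_rot: [0.0, -0.1, 0.995, -0.0]
ft_force: [1.1, -0.5, 0.4]
grip_width: 0.0447
gripper_force: 0.0
```

Emit:
play_rows:
  steps:
    - [0, 0, -0.01, 0]
    - [0, 0, -0.03, 0]
    - [0, 0, -0.06, 0]
    - [0, 0, -0.08, 0]
    - [0, 0, -0.08, 0]
    - [0, 0, -0.08, 0]

```text
time: 8.32
ee_pos: [0.483, 0.0818, 0.0906]
tool_rot: [-0.0, -0.1, 0.995, -0.0]
ft_force: [0.5, 0.2, 0.8]
grip_width: 0.0447
gripper_force: 0.0
```

Run:
```python
from h import *
c=cam('wrist'); s=robot.read_state(); save(c,'w5.png')
d=c['frame'][100:460,40:520]; cv2.imwrite('pics/w5c.png',cv2.resize(d,(800,600),interpolation=cv2.INTER_CUBIC)[:,:,::-1])
print(s['ee_pos'],s['ft_force'])
go(*case(-.2,0),.25,101.5)
```

```text
[0.48263082 0.08183539 0.09012248] [-0.50821294 -0.00923382 -0.67279736]
rows [ 0.1912 -0.0447 -0.1596] turn -0.0 | cur yaw 101.5 pos [0.4826 0.0818 0.0901] F [-0.5 -0.  -0.7] t 8.375
```

View pics/w5c.png

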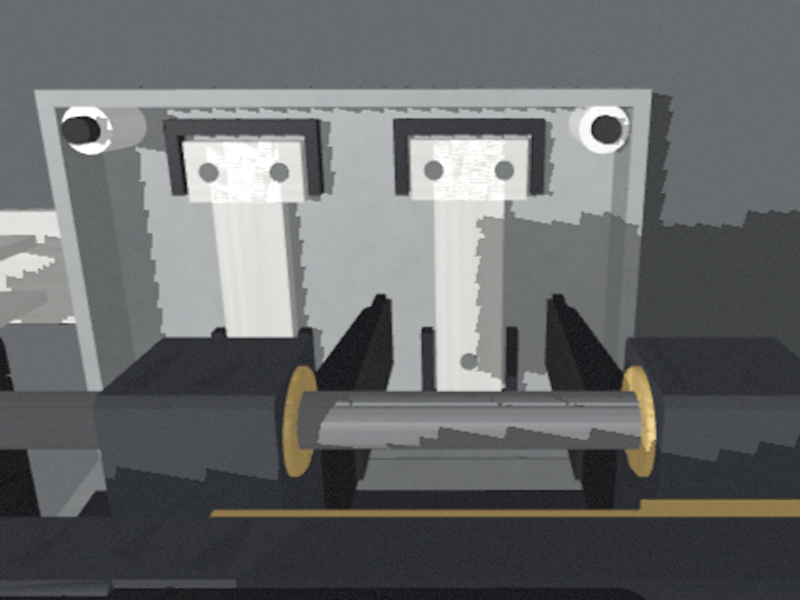

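The crop shows the bracket seated evenly within both sets of ribs, like the loaded one. Next is the lid.

```bash
sed -i 's/^CASE=.*/CASE=(0.4987,0.0397,11.5)/' h.py
cat >> h.py <<'E'
def tcp():
    s=robot.read_state(); a=np.radians(CASE[2]); d=s['ee_pos'][:2]-np.array(CASE[:2])
    return np.array([d@[np.cos(a),np.sin(a)],d@[-np.sin(a),np.cos(a)],s['ee_pos'][2]])
def lidpt(a,r,dx=.010): return np.array([.075-r*np.cos(a)+.006*np.sin(a)+dx, .032+r*np.sin(a)+.006*np.cos(a)])
E
python3 - <<'E'
from h import *
T=tcp(); print('tcp case',T.round(4))
c=cam('top')
o,d=ray(c,(240+279/4-.4,170+50/4-.4)); A=np.radians(CASE[2]); R=np.array([[np.cos(A),np.sin(A)],[-np.sin(A),np.cos(A)]])
for a in np.arange(1.5,2.0,.05):
    P=o+d*((.032+.158*np.sin(a))-o[2])/d[2]; print(a.round(2),(R@(P[:2]-CASE[:2]))[0].round(4),(.075-.158*np.cos(a)).round(4))
for a in np.arange(1.9,0.0,-.1): 
    x,z=lidpt(a,.12); print(a.round(2),'tool x',(-(x)).round(4),'z',z.round(4))
E
```

```text
tcp case [-0.0073  0.0445  0.0901]
1.5 0.1008 0.0638
1.55 0.1008 0.0717
1.6 0.1008 0.0796
1.65 0.1009 0.0875
1.7 0.101 0.0954
1.75 0.1013 0.1032
1.8 0.1016 0.1109
1.85 0.102 0.1185
1.9 0.1025 0.1261
1.95 0.1031 0.1335
1.9 tool x -0.1295 z 0.1436
1.8 tool x -0.1181 z 0.1475
1.7 tool x -0.1064 z 0.1502
1.6 tool x -0.0945 z 0.1518
1.5 tool x -0.0825 z 0.1521
1.4 tool x -0.0705 z 0.1513
1.3 tool x -0.0587 z 0.1492
1.2 tool x -0.0471 z 0.146
1.1 tool x -0.0359 z 0.1417
1.0 tool x -0.0252 z 0.1362
0.9 tool x -0.0151 z 0.1297
0.8 tool x -0.0057 z 0.1223
0.7 tool x 0.0029 z 0.1139
0.6 tool x 0.0107 z 0.1047
0.5 tool x 0.0174 z 0.0948
0.4 tool x 0.0232 z 0.0843
0.3 tool x 0.0279 z 0.0732
0.2 tool x 0.0314 z 0.0617
0.1 tool x 0.0338 z 0.05
```

Emit:
play_rows:
  steps:
    - [0, 0, -0.05, 0]
    - [0, 0, -0.1, 0]
    - [0, 0, -0.16, 0]
    - [-0.04, -0.011, -0.17, 0]
    - [-0.08, -0.022, -0.17, 0]
    - [-0.12, -0.033, -0.17, 0]
    - [-0.157, -0.0445, -0.17, 0]
    - [-0.157, -0.0445, -0.17, 0]
    - [-0.157, -0.0445, -0.14, 0]
    - [-0.157, -0.0445, -0.1, 0]
    - [-0.157, -0.0445, -0.062, 0]
    - [-0.157, -0.0445, -0.062, 0]
    - [-0.157, -0.0445, -0.062, 0]
  gripper: 0

```text
time: 10.05
ee_pos: [0.6464, 0.0697, 0.1546]
tool_rot: [0.001, -0.1, 0.995, -0.0]
ft_force: [0.2, -0.5, 0.3]
grip_width: 0.0004
gripper_force: 0.0
```

Run:
```python
from h import *
T=tcp(); print(T.round(4),robot.read_state()['ft_force'])
```

```text
[ 1.507e-01 -1.000e-04  1.546e-01] [ 0.18694468 -0.52428803  0.28304957]
```

Emit:
play_rows:
  steps:
    - [0.02, 0, 0, 0]
    - [0.032, 0, 0, 0]
    - [0.044, 0, 0, 0]
    - [0.056, 0, 0, 0]
    - [0.0675, 0, 0, 0]
    - [0.0795, 0, 0.001, 0]
    - [0.0913, 0, 0.003, 0]
    - [0.103, 0, 0.006, 0]
    - [0.114, 0, 0.01, 0]
    - [0.125, 0, 0.016, 0]
    - [0.135, 0, 0.022, 0]
    - [0.144, 0, 0.03, 0]

```text
time: 11.55
ee_pos: [0.5043, 0.0407, 0.1226]
tool_rot: [-0.0, -0.1, 0.995, 0.0]
ft_force: [1.4, -0.1, -0.1]
grip_width: 0.0008
gripper_force: 0.1
```

Run:
```python
from h import *
print(tcp().round(4),robot.read_state()['ft_force']); c=cam('scene'); cv2.imwrite('pics/s2.png',cv2.resize(c['frame'][120:360,180:500],(800,600))[:,:,::-1])
```

```text
[ 5.700e-03 -1.000e-04  1.226e-01] [ 1.42350895 -0.08639554 -0.14161302]
```

View pics/s2.png

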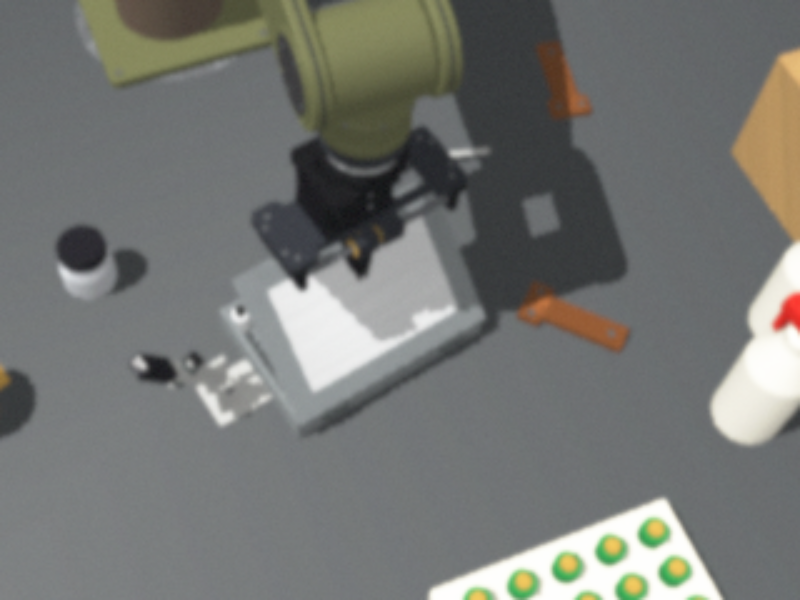

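The scene view shows the lid swung partly over with the fingertips on its upper face. The lever is still up at (155,368). Continuing down.

Emit:
play_rows:
  steps:
    - [0.009, 0, 0.008, 0]
    - [0.017, 0, 0.017, 0]
    - [0.0234, 0, 0.027, 0]
    - [0.029, 0, 0.038, 0]
    - [0.034, 0, 0.049, 0]
    - [0.0365, 0, 0.057, 0]
    - [0.038, 0, 0.064, 0]
    - [0.0395, 0, 0.07, 0]
    - [0.04, 0, 0.074, 0]
    - [0.04, 0, 0.074, 0]

```text
time: 12.85
ee_pos: [0.4658, 0.0329, 0.0489]
tool_rot: [-0.0, -0.1, 0.995, 0.0]
ft_force: [0.2, 0.6, -0.3]
grip_width: 0.0003
gripper_force: 0.0
```

Run:
```python
from h import *
print(tcp().round(4),robot.read_state()['ft_force'])
```

```text
[-0.0336 -0.0001  0.0489] [ 0.18249473  0.60171385 -0.2548077 ]
```

Emit:
play_rows:
  steps:
    - [0, 0, 0.002, 0]
    - [0, 0, 0.004, 0]
    - [0, 0, 0.006, 0]
    - [0, 0, 0.007, 0]
    - [0, 0, 0.007, 0]

```text
time: 13.48
ee_pos: [0.466, 0.0329, 0.0424]
tool_rot: [0.0, -0.1, 0.995, -0.0]
ft_force: [-1.4, 0.2, 2.6]
grip_width: 0.0004
gripper_force: 1.4
```

Emit:
play_rows:
  steps:
    - [0, 0, -0.01, 0]
    - [0, 0, -0.05, 0]
    - [0, 0, -0.1, 0]
    - [0, 0, -0.15, 0]
    - [0, 0, -0.2, 0]
    - [-0.01, -0.06, -0.2, 0]
    - [-0.02, -0.12, -0.2, 0]
    - [-0.03, -0.18, -0.2, 0]
    - [-0.0336, -0.24, -0.2, 0]
    - [-0.0336, -0.27, -0.2, 0]
    - [-0.0336, -0.27, -0.2, 0]
    - [-0.0336, -0.27, -0.2, 0]

```text
time: 14.98
ee_pos: [0.5524, -0.2244, 0.2422]
tool_rot: [0.0, -0.1, 0.995, 0.0]
ft_force: [-0.6, -0.0, -0.6]
grip_width: 0.0006
gripper_force: 0.0
```

```bash
cat >> h.py <<'E'
def levpt(a,r=.105,dy=-.012): return np.array([-.15+r*np.cos(a)-.008*np.sin(a)+dy,.05+r*np.sin(a)+.008*np.cos(a)])
E
python3 - <<'E'
from h import *
T=tcp(); print(T.round(4),robot.read_state()['ft_force'])
A=np.radians(CASE[2]); R=np.array([[np.cos(A),np.sin(A)],[-np.sin(A),np.cos(A)]])
c=cam('top')
for p in ((722,150),(722,175)):
  o,d=ray(c,(240+p[0]/4-.4,170+p[1]/4-.4))
  for z in (.14,.155,.165): print(p,z,(R@((o+d*(z-o[2])/d[2])[:2]-CASE[:2])).round(4))
for a in np.arange(2.3,0,-.1): print(a.round(2),levpt(a).round(4))
E
```

```text
[ 0.     -0.2695  0.2422] [-0.62581631 -0.03810304 -0.57782671]
(722, 150) 0.14 [ 0.0072 -0.2292]
(722, 150) 0.155 [ 0.0055 -0.2262]
(722, 150) 0.165 [ 0.0043 -0.2242]
(722, 175) 0.14 [-0.0063 -0.2262]
(722, 175) 0.155 [-0.0079 -0.2232]
(722, 175) 0.165 [-0.009  -0.2212]
2.3 [-0.2379  0.123 ]
2.2 [-0.2303  0.1302]
2.1 [-0.2219  0.1366]
2.0 [-0.213   0.1421]
1.9 [-0.2035  0.1468]
1.8 [-0.1936  0.1504]
1.7 [-0.1835  0.1531]
1.6 [-0.1731  0.1547]
1.5 [-0.1626  0.1553]
1.4 [-0.152   0.1548]
1.3 [-0.1416  0.1533]
1.2 [-0.1314  0.1508]
1.1 [-0.1215  0.1472]
1.0 [-0.112   0.1427]
0.9 [-0.103   0.1372]
0.8 [-0.0946  0.1309]
0.7 [-0.0868  0.1238]
0.6 [-0.0799  0.1159]
0.5 [-0.0737  0.1074]
0.4 [-0.0684  0.0983]
0.3 [-0.0641  0.0887]
0.2 [-0.0607  0.0787]
0.1 [-0.0583  0.0684]
```

Emit:
play_rows:
  steps:
    - [0, 0, 0.045, 0]
    - [0, 0, 0.09, 0]
    - [0, 0, 0.106, 0]
    - [0, 0.02, 0.106, 0]
    - [0, 0.035, 0.106, 0]
    - [0, 0.0475, 0.105, 0]
    - [0, 0.0565, 0.1, 0]
    - [0, 0.066, 0.0955, 0]
    - [0, 0.076, 0.092, 0]
    - [0, 0.086, 0.089, 0]
    - [0, 0.0965, 0.0875, 0]
    - [0, 0.107, 0.087, 0]
    - [0, 0.1175, 0.0873, 0]
    - [0, 0.128, 0.089, 0]
    - [0, 0.138, 0.0915, 0]
    - [0, 0.148, 0.095, 0]
    - [0, 0.1575, 0.0995, 0]
    - [0, 0.1665, 0.105, 0]
    - [0, 0.175, 0.111, 0]

```text
time: 17.4
ee_pos: [0.5214, -0.0539, 0.1373]
tool_rot: [0.005, -0.101, 0.995, -0.003]
ft_force: [-0.2, -2.6, 7.9]
grip_width: 0.0007
gripper_force: 3.8
```

Run:
```python
from h import *
T=tcp(); print(T.round(4),robot.read_state()['ft_force'])
c=cam('scene'); cv2.imwrite('pics/s3.png',cv2.resize(c['frame'][120:360,180:500],(800,600))[:,:,::-1])
```

```text
[ 0.0036 -0.0963  0.1373] [-0.17780254 -2.60084848  7.9440547 ]
```

View pics/s3.png

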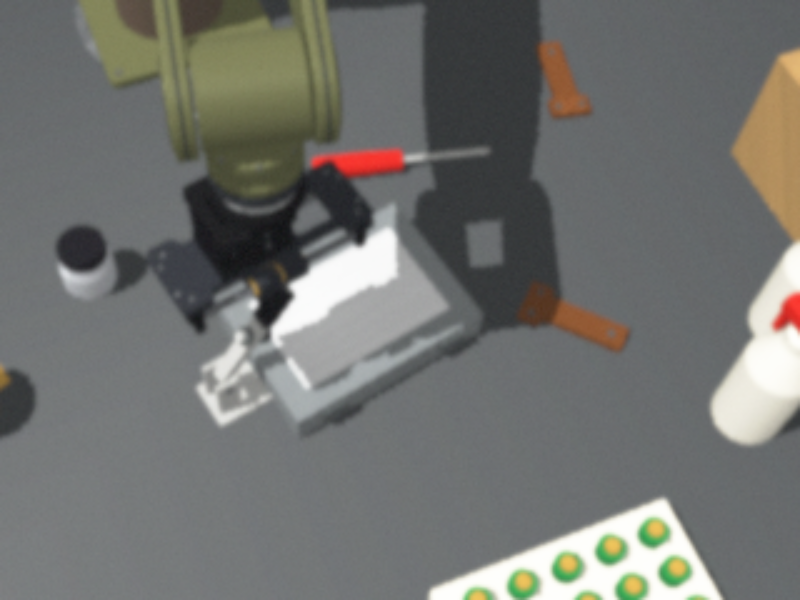

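The scene view shows the fingertip at (270,300) on the lever's grip, with the lever tipping over the lid, which lies on its seal. Continuing.

Emit:
play_rows:
  steps:
    - [0, 0.004, 0.0035, 0]
    - [0, 0.008, 0.007, 0]
    - [0, 0.0145, 0.015, 0]
    - [0, 0.021, 0.0235, 0]
    - [0, 0.024, 0.028, 0]
    - [0, 0.026, 0.0327, 0]
    - [0, 0.0265, 0.0345, 0]

```text
time: 18.32
ee_pos: [0.5159, -0.0266, 0.102]
tool_rot: [0.005, -0.101, 0.995, -0.001]
ft_force: [-0.4, 1.6, 9.2]
grip_width: 0.0008
gripper_force: 3.7
```

Emit:
play_rows:
  steps:
    - [0, 0.0007, 0.002, 0]
    - [0, 0.0014, 0.004, 0]
    - [0, 0.002, 0.006, 0]
    - [0, 0.002, 0.006, 0]

```text
time: 18.82
ee_pos: [0.5155, -0.0246, 0.0958]
tool_rot: [0.005, -0.101, 0.995, -0.0]
ft_force: [0.7, 1.3, 7.4]
grip_width: 0.0001
gripper_force: 3.1
```

Emit:
play_rows:
  steps:
    - [0, 0.0007, 0.002, 0]
    - [0, 0.0014, 0.004, 0]
    - [0, 0.002, 0.006, 0]
    - [0, 0.002, 0.006, 0]

```text
time: 19.32
ee_pos: [0.5151, -0.0225, 0.0897]
tool_rot: [0.005, -0.101, 0.995, -0.0]
ft_force: [0.9, 2.7, 6.4]
grip_width: 0.0006
gripper_force: 3.1
```

Emit:
play_rows:
  steps:
    - [0, 0.0007, 0.002, 0]
    - [0, 0.0014, 0.004, 0]
    - [0, 0.0017, 0.006, 0]
    - [0, 0.0017, 0.006, 0]

```text
time: 19.82
ee_pos: [0.5146, -0.0206, 0.0836]
tool_rot: [0.004, -0.101, 0.995, -0.0]
ft_force: [0.9, 3.7, 7.1]
grip_width: 0.0005
gripper_force: 3.1
```

Emit:
play_rows:
  steps:
    - [0, 0.0005, 0.002, 0]
    - [0, 0.001, 0.004, 0]
    - [0, 0.001, 0.005, 0]
    - [0, 0.001, 0.005, 0]

```text
time: 20.32
ee_pos: [0.5144, -0.0195, 0.0786]
tool_rot: [0.004, -0.1, 0.995, 0.0]
ft_force: [1.1, 3.3, 7.4]
grip_width: 0.0003
gripper_force: 3.3
```

Emit:
play_rows:
  steps:
    - [0, 0.0005, 0.002, 0]
    - [0, 0.001, 0.004, 0]
    - [0, 0.001, 0.004, 0]

```text
time: 20.7
ee_pos: [0.5143, -0.0185, 0.0751]
tool_rot: [0.004, -0.1, 0.995, 0.0]
ft_force: [-1.5, 3.6, 10.7]
grip_width: 0.0004
gripper_force: 4.9
```

Emit:
play_rows:
  steps:
    - [0, 0, 0.0015, 0]
    - [0, 0, 0.003, 0]
    - [0, 0, 0.003, 0]

```text
time: 21.08
ee_pos: [0.5142, -0.0179, 0.0723]
tool_rot: [0.004, -0.1, 0.995, 0.001]
ft_force: [-2.9, 5.6, 13.2]
grip_width: 0.0004
gripper_force: 5.7
```

Emit:
play_rows:
  steps:
    - [0, 0, 0.001, 0]
    - [0, 0, 0.002, 0]
    - [0, 0, 0.002, 0]

```text
time: 21.45
ee_pos: [0.5142, -0.0176, 0.0712]
tool_rot: [0.004, -0.1, 0.995, 0.001]
ft_force: [-4.9, 7.0, 16.7]
grip_width: 0.0006
gripper_force: 8.2
```

Emit:
play_rows:
  steps:
    - [0, 0, 0.001, 0]
    - [0, 0, 0.002, 0]
    - [0, 0, 0.002, 0]

```text
time: 21.82
ee_pos: [0.5143, -0.0175, 0.0706]
tool_rot: [0.004, -0.1, 0.995, 0.001]
ft_force: [-8.8, 7.3, 24.8]
grip_width: 0.0004
gripper_force: 11.9
```

Emit:
play_rows:
  steps:
    - [0, 0, 0.0005, 0]
    - [0, 0, 0.001, 0]
    - [0, 0, 0.001, 0]
    - [0, 0, 0.001, 0]

```text
time: 22.32
ee_pos: [0.5143, -0.0174, 0.0703]
tool_rot: [0.004, -0.1, 0.995, 0.001]
ft_force: [-12.0, 8.1, 29.7]
grip_width: 0.0003
gripper_force: 14.0
```

Emit:
play_rows:
  steps:
    - [0, 0, -0.003, 0]
    - [0, 0, -0.008, 0]
    - [0, 0, -0.02, 0]
    - [0, 0, -0.06, 0]
    - [0, 0, -0.11, 0]
    - [0.05, 0, -0.16, 0]
    - [0.1, 0.03, -0.16, 0]
    - [0.15, 0.08, -0.16, 0]
    - [0.18, 0.12, -0.16, 0]
    - [0.18, 0.16, -0.16, 0]
    - [0.18, 0.16, -0.16, 0]
    - [0.18, 0.16, -0.16, 0]

```text
time: 23.82
ee_pos: [0.3027, 0.1007, 0.222]
tool_rot: [0.0, -0.1, 0.995, -0.0]
ft_force: [0.2, 0.4, -0.9]
grip_width: 0.0004
gripper_force: 0.0
```

Run:
```python
from h import *
print(robot.read_state()['ft_force'])
c=cam('scene'); d=c['frame'][170:320,220:420]; cv2.imwrite('pics/s4.png',cv2.resize(d,(800,600),interpolation=cv2.INTER_CUBIC)[:,:,::-1])
```

```text
[ 0.16193224  0.35891181 -0.8878221 ]
```

View pics/s4.png

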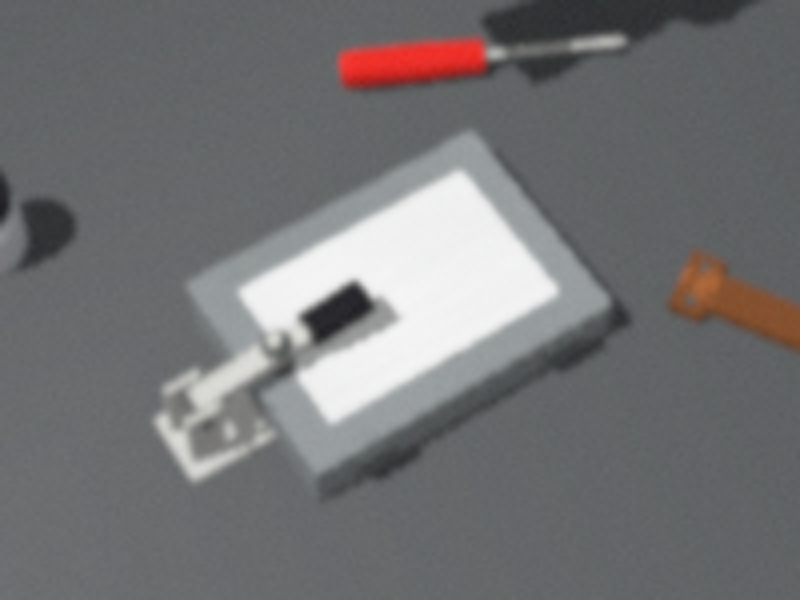

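The scene view shows the lid flat on the case, with the lever down across it and the grip at (338,310). Under load the stiffness jumped at the height expected for a flush lid, so I'm handing it in.

```bash
python3 -c "
from bench import robot
print(robot.job_done())"
```

```text
the job is handed in; nothing more can be done
None
```

The job is handed in: the bracket is seated in the empty compartment, the lid is shut, and the lever is clamped down on it. The push peaked at about 33 N against the 40 N limit and it finished at about 24 s. The hand-in returned no verdict.

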